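# Make up two board-repair kits from the component stock

## Robot

A 6-joint arm with a two-finger parallel gripper is mounted at the origin on the work surface. World frame = base frame: x ahead of the robot, y to its left, z up, the work surface at z = 0. Lengths are in mm, angles in rad, forces in N, time in s.
With the tool pointing down it reaches from about 300 to 775 mm from the base axis. Payload 14.6 kg.
Tool frame: the origin (TCP) lies midway between the tips of the shut fingers; the grasp point (between the pads) lies 19 mm behind it; z points along the fingers, y is the line along which they close (so a half turn about z gives the same grasp; the last joint's range is limited). The gripper opens to 94 mm and grips with 3 to 60 N. Pads are 16 mm wide; open, the fingers measure 119 mm over their backs; the gripper's body (75 mm by 177 mm) begins 78 mm behind the grasp point.
Start: joints at [1.08, 0.3, 1.521, -0, 1.321, -0.067], TCP at [226.171, 501.334, 205.446] pointing down, gripper open.
Joint ranges: [-3.03, 3.03], [-0.79, 2.21], [0.23, 2.52], [-1.04, 4.18], [0, 3.07], [-2.55, 2.55]. Speed limits (rad/s): [2.22, 2.22, 2.57, 3.14, 3.14, 3.14].

## Interface

Orientations are given as [roll, pitch, yaw] about the fixed x, y, z axes, in that order (R = Rz(yaw) Ry(pitch) Rx(roll)).
In Python, from cell import manip, camera gives the robot as it stands.
- The arm moves only by the tool move_arm, never from a script. Its arguments are lists of equal length, an entry for each row: "dp": the shift along the world's x, y, z in mm, a list of three; "rotation": the turn, a rotation vector about the world's x, y, z in rad, a list of three; "hand": the opening, from 0 (shut) to 1 (fully open). A call has 1 to 10 rows; each row shifts and turns the commanded pose from where the row before left it; what a row does not reach is not made up. A row lasts 1/8 s, in which the tool goes at most 62.5 mm and 10.7 degrees, less where a joint would pass 70% of its speed; a pose out of reach is approached as far as the arm can. A call with a gripper value outside its range is refused whole. The fingers move at their own pace and stop on an object; "newtons" is the grip in N (left out, the last holds). Time passes only in rows, so rows that do not move let the fingers close. It gives the time, the measured TCP pose, the force, the opening and the grip force at its end, in the units of the state.
- manip.read_state(): the state, without advancing time (a new reading comes with each control period).
- camera(name): name is "scene" or "top" or "wrist"; returns a dict with "image" (420x560x3 uint8, red, green, blue), "fx", "fy", "cx", "cy" (pixels), "R" (3x3) and "t" (3): a world point X has camera coordinates R X + t; the wrist camera has in their place "mount" (4x4, takes a point from camera to tool coordinates, whose origin is the TCP and whose axes are the flange's). Camera axes: x right, y down, z forward; pixel columns grow to the right and rows downward; lengths in mm; the calibration is good to about 2 mm. A picture is of the moment at which its call begins: read the wrist's pose just before it. There is no depth.
- manip.sign_off(): hands the job in; it is judged then, once.
The state is a dict: "clock": time; "joints": joint angles; "qd": joint speeds; "effort": joint torques, N m; "eef_pos": TCP position; "eef_rot": TCP orientation; "wrist_force": force on the tool from outside, world axes, zero at the start; "moment": the same for the moment, N m; "finger_gap": finger opening in mm; "finger_force": force on a finger pad.
Only numpy, scipy, OpenCV 4.12 (cv2) and the standard library are available. Lean on these libraries where they do the work, as an engineer would, in place of code of your own. Each camera call takes 0.05 s, during which the arm holds its last target. There are 200 camera calls.

## Task

Make up the parts kits for the two board repairs from the stock tray: the heatsink, the black capacitor and the white relay go into the blue kit tray, the maroon transformer and the small yellow-taped transformer into the orange one. Set each part down, without dropping it, upright and fully down in the tray pocket formed for it. Leave the ring choke in the stock and do not disturb the spray can or the desoldering pump.

Things in the scene. Friction and masses are not known exactly. Their poses are not given: they have to be found in the camera images.
- transformer_c (a point): Encapsulated mains transformer, a maroon block 57 (own x) x 48 (own y) x 44 mm high over all; the side walls rise to 36 mm, above them is a smaller raised step of 34 x 29 mm. About 0.26 kg. The point is its centre, 22 mm above its underside; z is up. Starts upright on the 3 mm floor of the flat grey-green stock tray (rim 11 mm above the bench).
- heatsink_c (a point): Aluminium heatsink 60 (own x) x 45 (own y) x 36 mm high, upright fins running along x; grip it over the outer fins, across y. About 0.09 kg. The point is its centre, 18 mm above its underside; z is up. Starts upright on the 3 mm floor of the flat grey-green stock tray (rim 11 mm above the bench).
- capacitor_c (a point): Black electrolytic capacitor, an upright cylinder of diameter 35 mm, 50 mm high, with a bare aluminium top. About 0.06 kg. The point is its centre, 25 mm above its underside; z is up. Starts upright on the 3 mm floor of the flat grey-green stock tray (rim 11 mm above the bench).
- relay_c (a point): White plastic relay 32 (own x) x 27 (own y) x 32 mm high. About 0.035 kg. The point is its centre, 16 mm above its underside; z is up. Starts upright on the 3 mm floor of the flat grey-green stock tray (rim 11 mm above the bench).
- ferrite_c (a point): Small ferrite transformer, black top and base with a yellow-taped winding, 28 (own x) x 25 (own y) x 30 mm high. About 0.035 kg. The point is its centre, 15 mm above its underside; z is up. Starts upright on the 3 mm floor of the flat grey-green stock tray (rim 11 mm above the bench).
- kit_blue: Blue fixed kit tray, 200 (own x) x 82 x 8 mm high; origin under its centre at bench height, x roughly away from the robot. Pockets along its x axis (y = 0): relay's at x = -70 mm (48 x 43 mm), heatsink's at -2 (76 x 61), capacitor's at +68 (52 x 52); 6 mm deep, dark floors 2 mm above the bench. Only 8 mm free round a part: grip with fingertips 12 mm or more above its underside, across the tray's y.
- kit_orange: Orange fixed kit tray, 138 (own x) x 82 x 8 mm high; origin under its centre at bench height, x roughly away from the robot. Pockets along its x axis (y = 0): maroon transformer's at x = -26 mm (74 x 64 mm), small yellow-taped transformer's at +40 (44 x 41); 6 mm deep, dark floors 2 mm above the bench. Only 8 mm free round a part: grip as for the blue tray.
- choke: Ring choke, a copper-wound ring of diameter 43 mm lying flat among the stock, 17 mm high. Not wanted: stays where it is. Origin: centre of its underside.
- spray_can: Bystander: upright contact-cleaner spray can, diameter 53 mm, 198 mm high, red cap, to the left of the trays. Origin: centre of its underside.
- pump: Bystander: desoldering pump (aluminium barrel, blue frame, black plunger), 200 mm long along its own x, 22 mm high, lying beyond the trays, to the right. Origin: near its middle, at its underside.
Mind the look-alikes: they are no part of the job. What is shaped like the part that bears ferrite_c but purple is not meant.

How it is judged (in metres and radians):
At the end, for the whole second after the job is handed in: Relay, heatsink, capacitor in their blue-tray pockets, both transformers in their orange-tray pockets: each within 12 mm of the pocket centre along either tray axis, standing on its floor (height within 3 mm), upright within 0.12 rad, released and at rest (under 20 mm/s) (x of relay_c in the frame of kit_blue between -0.082 and -0.058 m and y of relay_c in the frame of kit_blue between -0.012 and 0.012 m and z of relay_c in the frame of kit_blue between 0.015 and 0.021 m and angle between each of relay_c, heatsink_c, capacitor_c, transformer_c, ferrite_c's own z axis and vertical below 0.12 rad and linear speed of each of relay, heatsink, capacitor, transformer, ferrite below 0.02 m/s and x of heatsink_c in the frame of kit_blue between -0.014 and 0.01 m and y of heatsink_c in the frame of kit_blue between -0.012 and 0.012 m and z of heatsink_c in the frame of kit_blue between 0.017 and 0.023 m and x of capacitor_c in the frame of kit_blue between 0.056 and 0.08 m and y of capacitor_c in the frame of kit_blue between -0.012 and 0.012 m and z of capacitor_c in the frame of kit_blue between 0.024 and 0.03 m and x of transformer_c in the frame of kit_orange between -0.038 and -0.014 m and y of transformer_c in the frame of kit_orange between -0.012 and 0.012 m and z of transformer_c in the frame of kit_orange between 0.021 and 0.027 m and x of ferrite_c in the frame of kit_orange between 0.028 and 0.052 m and y of ferrite_c in the frame of kit_orange between -0.012 and 0.012 m and z of ferrite_c in the frame of kit_orange between 0.014 and 0.02 m); the robot touches nothing.
It fails at once if a part is dropped (falls freely from more than about 25 mm) ((contact force between the fingers and relay below 0.05 N and linear speed of relay above 0.7 m/s) or (contact force between the fingers and heatsink below 0.05 N and linear speed of heatsink above 0.7 m/s) or (contact force between the fingers and capacitor below 0.05 N and linear speed of capacitor above 0.7 m/s) or (contact force between the fingers and transformer below 0.05 N and linear speed of transformer above 0.7 m/s) or (contact force between the fingers and ferrite below 0.05 N and linear speed of ferrite above 0.7 m/s)).
It fails at once if the ring choke is moved by more than 25 mm (distance of choke from where it was at the start of the episode above 0.025 m).
It fails at once if the spray can is moved by more than 25 mm (distance of spray_can from where it was at the start of the episode above 0.025 m).
It fails at once if the desoldering pump is moved by more than 25 mm (distance of pump from where it was at the start of the episode above 0.025 m).
It also fails if it takes over 115 s, if anything falls off the work surface, if the arm or the gripper's body presses on something with over 40 N, if the wrist force passes 120 N, or if a joint passes its speed limit or range.

## Working session

There is one attempt and no reset: what is moved stays moved. The work goes in short steps, Python scripts to look and compute and a tool call to move; the robot and the scene stay as the last step left them, time stands still between calls to the robot, and variables do not carry over. Pictures are saved under pics/ and viewed, at most 15 in all, crops included, and the job is handed in when it is done.

Besides the shell and the picture viewer there is one more tool, called after "Request:" as name(argument=value, ...) on one line, values as JSON. move_arm: Moves the arm, as the interface text tells. Its arguments: {"type":"object","properties":{"dp":{"type":"array","items":{"type":"array","items":{"type":"number"}}},"rotation":{"type":"array","items":{"type":"array","items":{"type":"number"}}},"hand":{"type":"array","items":{"type":"number"}},"newtons":{"type":"number"}},"required":["dp","rotation","hand"]}

```bash
mkdir -p pics; ls; python3 - <<'E'
from cell import manip, camera
import cv2,pickle
s=manip.read_state();print(s)
for n in("scene","top"):
    c=camera(n);pickle.dump(c,open(n+".pkl","wb"));cv2.imwrite(f"pics/{n}.png",c["image"][:,:,::-1]);print(n,c["R"],c["t"],c["fx"],c["cx"],c["cy"])
E
```

```text
pics
{'clock': 0.0, 'joints': array([ 1.08038793e+00,  3.00473776e-01,  1.52155159e+00, -1.11492445e-05,
        1.32067432e+00, -6.65605490e-02]), 'qd': array([-2.78895107e-05,  9.48404646e-04, -4.82195500e-04,  7.15718307e-05,
        1.14964937e-03,  5.71650985e-04]), 'effort': array([ 6.61673166e-04, -5.31818032e+01, -3.52738237e+01,  7.08974758e-02,
        2.44608312e-02, -1.24627986e-04]), 'eef_pos': array([226.06932179, 501.12297736, 204.89732844]), 'eef_rot': array([-3.14048735e+00, -6.28553463e-05,  2.71774754e+00]), 'wrist_force': array([ 0.10910228, -0.14219666, -0.47236115]), 'moment': array([ 0.06109645, -0.05230682,  0.00269302]), 'finger_force': 0.0, 'finger_gap': 94.16788790621753}
scene [[ 0.23818493  0.97111975 -0.01394198]
 [ 0.73089052 -0.18868073 -0.65589529]
 [-0.63958345  0.14603431 -0.75472312]] [-224.25725248 -394.28736174 1427.22226545] 445.63554588598464 278.63011355962897 211.89631052524007
top [[-0.01518025 -0.9998057  -0.0125744 ]
 [-0.99422111  0.0164297  -0.10608701]
 [ 0.10627299  0.01089131 -0.99427734]] [ 102.01757989  607.50095018 1237.88581471] 447.35354123723954 283.5649809382 212.04771350223118
```

View pics/scene.png

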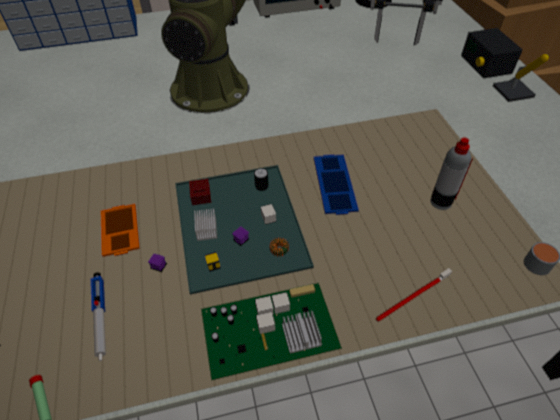

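View pics/top.png

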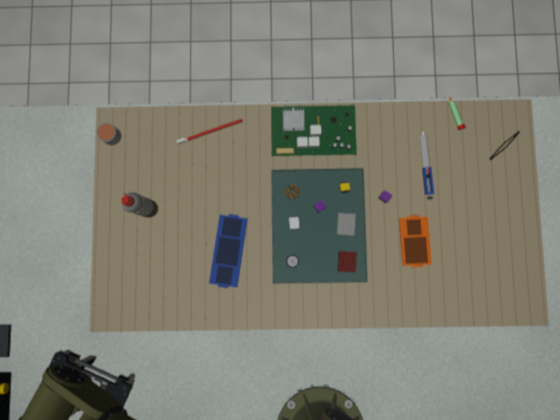

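The views show the stock tray in the middle with the maroon block at top-view pixel (347,262), heatsink (346,224), capacitor (292,261), relay (294,223), yellow ferrite (345,187) and choke (292,192). The purple look-alikes are at (320,207) and (385,197). The blue tray is at (228,250), the orange at (415,241), the can at (138,205) and the pump at (428,170).

```bash
cat > h.py <<'E'
import numpy as np,cv2,pickle
from scipy.spatial.transform import Rotation as Rn
def pose(c,s=None):
    """camera rotation (cam->world) and centre"""
    if "R" in c: return c["R"].T,-c["R"].T@c["t"]
    T=np.eye(4);T[:3,:3]=Rn.from_euler("xyz",s["eef_rot"]).as_matrix();T[:3,3]=s["eef_pos"]
    M=T@c["mount"];return M[:3,:3],M[:3,3]
def cast(c,px,z,s=None):
    R,o=pose(c,s);px=np.atleast_2d(px).astype(float)
    d=np.c_[(px[:,0]-c["cx"])/c["fx"],(px[:,1]-c["cy"])/c["fy"],np.ones(len(px))]@R.T
    return o+d*((z-o[2])/d[:,2])[:,None]
def blobs(c,lo,hi,amin=20,roi=None,k=3):
    hsv=cv2.cvtColor(c["image"],cv2.COLOR_RGB2HSV);m=cv2.inRange(hsv,lo,hi)
    if roi: q=np.zeros_like(m);q[roi[1]:roi[3],roi[0]:roi[2]]=255;m&=q
    m=cv2.morphologyEx(m,cv2.MORPH_CLOSE,np.ones((k,k)))
    cs=cv2.findContours(m,cv2.RETR_EXTERNAL,cv2.CHAIN_APPROX_NONE)[0]
    return sorted([x for x in cs if cv2.contourArea(x)>amin],key=cv2.contourArea,reverse=True)
def rect(c,ct,z,s=None):
    """min-area rectangle of a contour cast on plane z: centre, long, short, angle of long side (deg)"""
    P=cast(c,ct.reshape(-1,2),z,s)[:,:2].astype(np.float32)
    (x,y),(w,h),a=cv2.minAreaRect(P)
    if w<h:w,h,a=h,w,a+90
    return np.round([x,y,w,h,(a+90)%180-90],1)
E
python3 - <<'E'
from h import *
c=pickle.load(open("top.pkl","rb"))
for n,lo,hi,z,roi in [("blue",(105,120,40),(125,255,255),8,(190,200,260,300)),("orange",(5,150,80),(15,255,255),8,(390,200,440,280)),
 ("stock",(75,40,30),(100,255,120),11,(260,160,380,290)),("maroon",(0,120,40),(6,255,255),40,(330,240,365,280)),("maroon2",(170,120,20),(180,255,255),40,(330,240,365,280)),
 ("yellow",(22,120,100),(33,255,255),25,(330,170,360,200)),("relay",(0,0,170),(180,50,255),32,(280,210,310,235)),("sink",(0,0,90),(180,40,255),39,(330,205,362,240)),("captop",(0,0,100),(180,60,255),53,(280,245,305,275)),
 ("purp",(130,80,40),(160,255,255),25,(270,170,400,270)),("choke",(5,80,50),(20,255,255),15,(275,175,310,205))]:
    for b in blobs(c,lo,hi,12,roi)[:3]: print(n,rect(c,b,z),cv2.boundingRect(b),cv2.contourArea(b))
print(pose(c)[1])
E
```

```text
blue [503.6 254.1 206.7  78.5  -8.7] (210, 215, 37, 72) 1802.5
orange [ 523.5 -282.1  146.6   82.6    1.9] (399, 215, 33, 52) 1347.0
stock [572.9  -6.7 324.  264.9   0. ] (272, 169, 95, 114) 10116.5
maroon [468.1 -82.5  50.3  44.6  -1.6] (339, 252, 17, 19) 281.0
yellow [681.6 -83.3  27.3  21.3 -82.8] (340, 182, 10, 9) 56.5
relay [578.9  64.7  25.6  19.9  -0.9] (290, 218, 8, 10) 52.5
sink [573.1 -82.9  64.7  50.6  -1.8] (337, 212, 19, 24) 376.5
captop [470.5  70.9  27.3  27.2 -46.1] (287, 256, 11, 11) 73.0
purp [626.9 -11.2  28.8  25.4 -57.2] (314, 200, 12, 12) 76.0
purp [ 650.8 -199.1   26.7   25.8   54.7] (380, 191, 12, 11) 70.5
choke [671.3  66.6  36.3  35.  -23. ] (286, 184, 13, 14) 101.5
[ 473.98508758   78.5345027  1296.53258732]
```

Request:
move_arm(dp=[[34, -33, 20], [34, -33, 20], [34, -33, 20], [34, -33, 20], [34, -33, 20], [34, -33, 20], [34, -33, 20], [36, -33, 10], [0, 0, 0]], rotation=[[0, 0, 0.053], [0, 0, 0.053], [0, 0, 0.053], [0, 0, 0.053], [0, 0, 0.053], [0, 0, 0.053], [0, 0, 0.053], [0, 0, 0.053], [0, 0, 0]], hand=[1, 1, 1, 1, 1, 1, 1, 1, 1])

```text
clock: 1.23
eef_pos: [501.8, 235.3, 355.2]
eef_rot: [-3.141, -0.0, 3.139]
wrist_force: [0.1, 0.6, -0.2]
finger_gap: 93.9
finger_force: 0.0
```

```bash
cat >> h.py <<'E'
def snap(name):
    from cell import manip,camera
    s=manip.read_state();c=camera("wrist");pickle.dump((c,s),open(name+".pkl","wb"))
    cv2.imwrite(f"pics/{name}.png",c["image"][:,:,::-1]);return c,s
E
python3 - <<'E'
from h import *
c,s=snap("w1");print(c["mount"].round(3),c["fx"],s["eef_pos"],s["eef_rot"],s["joints"],s["clock"])
R,o=pose(c,s);print(o);print(cast(c,[[0,0],[559,0],[559,419],[0,419]],8,s).round())
E
```

```text
[[ 2.00000e-03 -9.73000e-01 -2.33000e-01  6.70500e+01]
 [ 1.00000e+00  2.00000e-03  1.00000e-03  2.16000e-01]
 [-1.00000e-03 -2.33000e-01  9.73000e-01 -1.80277e+02]
 [ 0.00000e+00  0.00000e+00  0.00000e+00  1.00000e+00]] 351.01766307076707 [501.83970096 235.34000205 355.21705067] [-3.14126515e+00 -2.12709827e-04  3.13888671e+00] [ 3.72535688e-01  2.47317454e-01  1.24711388e+00 -2.27430877e-04
  1.64747926e+00 -1.19557211e+00] 1.225
[434.82919773 235.79670178 535.50824175]
[[ 274. -141.    8.]
 [ 275.  617.    8.]
 [ 959.  743.    8.]
 [ 957. -268.    8.]]
```

View pics/w1.png

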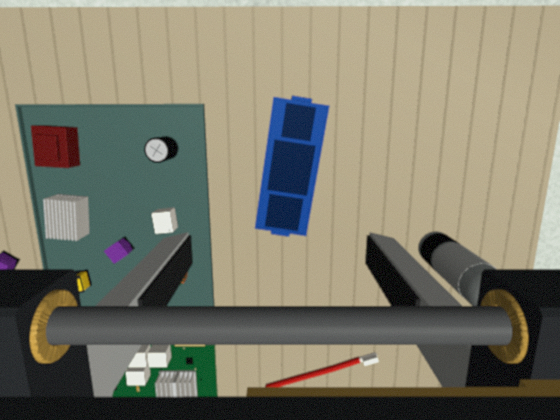

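The wrist view looks forward-down, with the image rows running along +x. The blue tray at (292,165) is in full view with its three pockets, and the can is at (440,250), well clear. Next I measure blue and move over the stock.

```bash
cat >> h.py <<'E'
def tray(c,s,lo,hi,roi,zf=8):
    """body (tabs opened away) and pocket rectangles"""
    b=blobs(c,lo,hi,200,roi,1)[0];m=np.zeros(c["image"].shape[:2],np.uint8);cv2.drawContours(m,[b],-1,255,-1)
    m2=cv2.morphologyEx(m,cv2.MORPH_OPEN,np.ones((25,25)))
    print("body",rect(c,max(cv2.findContours(m2,0,1)[0],key=cv2.contourArea),zf,s))
    v=c["image"].max(2);d=((v<95)&(cv2.erode(m2,np.ones((5,5)))>0)).astype(np.uint8)
    for k in cv2.findContours(d,0,1)[0]:
        if cv2.contourArea(k)>100: print("pocket",rect(c,k,zf,s))
E
python3 - <<'E'
from h import *
c,s=pickle.load(open("w1.pkl","rb"))
print(c["image"][165,292],c["image"][165,265],c["image"][228,300])
tray(c,s,(105,120,30),(130,255,255),(240,85,345,250))
for n,lo,hi,z,roi in [("captop",(0,0,110),(180,60,255),53,(140,130,172,168)),("sinktop",(0,0,90),(180,60,255),39,(40,190,92,245)),("relay",(0,0,150),(180,60,255),35,(145,200,185,240)),("maroon",(0,100,20),(8,255,255),39,(28,120,85,170))]:
    for b in blobs(c,lo,hi,30,roi)[:1]: print(n,rect(c,b,z,s))
E
```

```text
[12 38 73] [ 31  77 158] [ 37  80 160]
body [504.4 253.7 205.4  80.   -8.6]
pocket [572.  243.7  50.6  50.3  81.3]
pocket [502.7 254.1  74.4  59.7  -8.8]
pocket [435.3 264.6  46.3  41.6  -8.6]
captop [471.9  69.3  30.1  28.3  89.9]
sinktop [571.2 -75.4  72.8  67.9  -5.2]
relay [579.2  66.4  36.   35.2 -82.9]
maroon [468.8 -76.   63.2  56.6  86.5]
```

Request:
move_arm(dp=[[0, -50, 0], [0, -50, 0], [0, -50, 0], [0, -50, 0], [0, -46, 0], [0, 0, 0]], rotation=[[0, 0, 0], [0, 0, 0], [0, 0, 0], [0, 0, 0], [0, 0, 0], [0, 0, 0]], hand=[1, 1, 1, 1, 1, 1])

```text
clock: 2.02
eef_pos: [499.7, -9.8, 355.1]
eef_rot: [-3.142, -0.001, 3.139]
wrist_force: [1.2, 0.6, -0.1]
finger_gap: 94.0
finger_force: 0.0
```

```bash
python3 - <<'E'
from h import *
snap("w2")
E
```

```text
(no output)
```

View pics/w2.png

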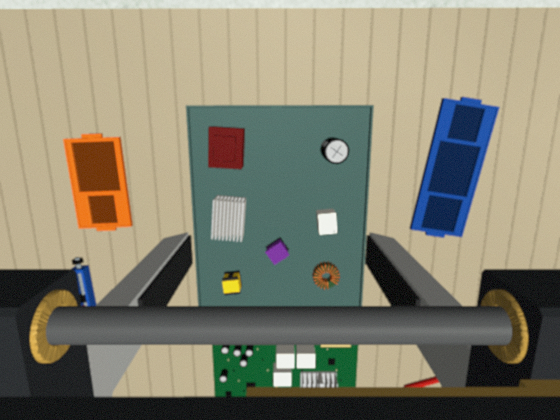

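The stock and both trays are in view: orange at (98,180), maroon (226,147), capacitor (335,151), heatsink (228,218), relay (327,222), yellow ferrite (231,283), choke (326,275) and purple (277,250). Measuring now.

```bash
python3 - <<'E'
from h import *
c,s=pickle.load(open("w2.pkl","rb"))
print(s["eef_pos"],pose(c,s)[1])
tray(c,s,(105,120,30),(130,255,255),(400,85,510,250))
tray(c,s,(3,150,60),(18,255,255),(55,125,145,240))
for n,lo,hi,z,roi in [("captop",(0,0,110),(180,60,255),53,(315,130,355,168)),("sinktop",(0,0,90),(180,60,255),39,(205,190,250,245)),("relay",(0,0,150),(180,60,255),35,(312,205,345,240)),("maroon",(0,100,20),(8,255,255),39,(200,120,250,172)),("yellow",(20,120,60),(35,255,255),20,(215,265,250,300)),("ferr-black",(0,0,0),(180,255,45),33,(218,265,246,297)),("choke",(5,100,40),(22,255,255),17,(305,258,348,294))]:
    for b in blobs(c,lo,hi,30,roi)[:2]: print(n,rect(c,b,z,s),cv2.boundingRect(b))
im=c["image"][115:305,185:365][:,:,::-1];cv2.imwrite("pics/crop.png",cv2.resize(im,None,fx=3.1,fy=3.1,interpolation=2))
E
```

```text
[499.68137604  -9.82222534 355.09446896] [432.74154888  -9.44100484 535.4121693 ]
body [503.9 253.4 206.1  82.5  -8.7]
pocket [571.5 244.   50.5  49.5  81.5]
pocket [502.  254.6  74.   59.6  -8.8]
pocket [435.1 265.   46.3  41.5  -8.7]
body [ 524.7 -283.1  138.4   84.6    1.9]
captop [471.9  70.   29.2  28.4 -43.9] (326, 140, 22, 23)
sinktop [570.8 -83.2  71.5  51.5  -4.9] (210, 194, 37, 49)
relay [579.8  63.2  34.2  28.9   5.4] (317, 212, 21, 24)
maroon [468.2 -83.1  55.9  48.7  -3.8] (208, 127, 36, 42)
yellow [ 6.822e+02 -8.480e+01  3.630e+01  2.900e+01 -1.000e-01] (222, 272, 19, 22)
choke [671.3  66.1  42.6  41.8  60. ] (313, 263, 27, 26)
```

View pics/crop.png

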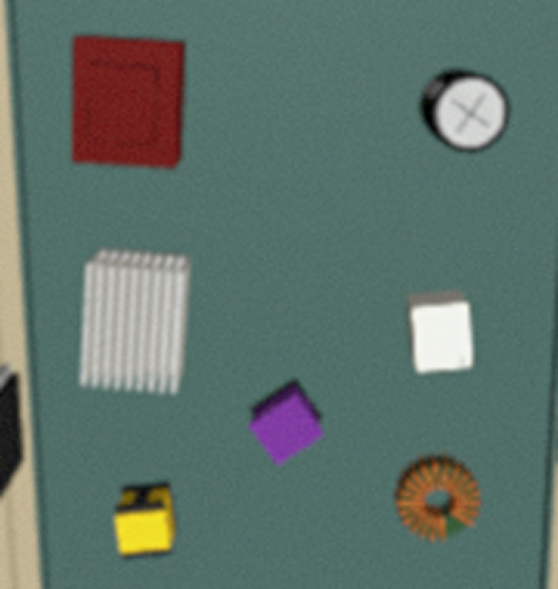

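The crop confirms the top faces: maroon about -3°, heatsink about -4°, relay and ferrite about +5°. Positions agree within about 2 mm with the top camera. Now hovering over the maroon transformer.

Request:
move_arm(dp=[[-6, -15, -49], [-6, -15, -49], [-6, -15, -49], [-6, -15, -49], [-7, -13, -44], [0, 0, 0]], rotation=[[0, 0, -0.01], [0, 0, -0.01], [0, 0, -0.01], [0, 0, -0.01], [0, 0, -0.01], [0, 0, 0]], hand=[1, 1, 1, 1, 1, 1])

```text
clock: 2.82
eef_pos: [467.6, -80.3, 113.4]
eef_rot: [3.14, -0.005, 3.092]
wrist_force: [-0.2, -0.5, 0.3]
finger_gap: 94.0
finger_force: 0.0
```

```bash
python3 - <<'E'
from h import *
c,s=snap("w3");print(s["eef_pos"],s["eef_rot"])
b=blobs(c,(0,100,20),(8,255,255),300)[0];print(rect(c,b,39,s),cv2.boundingRect(b))
E
```

```text
[467.63056073 -80.27523969 113.4004143 ] [ 3.14034873 -0.00525809  3.09220729]
[466.3 -84.1  59.6  47.1  -3.4] (241, 173, 64, 78)
```

View pics/w3.png

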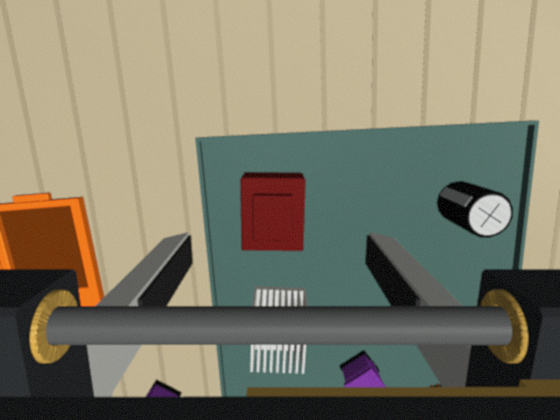

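The maroon block is centred between the fingers at (273,212). Descending and gripping.

Request:
move_arm(dp=[[0, -2, -45], [0, 0, -35], [0, 0, -16], [0, 0, 0]], rotation=[[0, 0, 0], [0, 0, 0], [0, 0, 0], [0, 0, 0]], hand=[1, 1, 1, 1])

```text
clock: 3.38
eef_pos: [469.9, -83.2, 20.3]
eef_rot: [-3.142, 0.001, 3.093]
wrist_force: [-0.5, 0.5, 0.4]
finger_gap: 93.9
finger_force: 0.0
```

Request:
move_arm(dp=[[-1, 0, -2], [0, 0, 0], [0, 0, 0], [0, 0, 0], [0, 0, 0], [0, 0, 0]], rotation=[[0, 0, 0], [0, 0, 0], [0, 0, 0], [0, 0, 0], [0, 0, 0], [0, 0, 0]], hand=[0.3, 0.3, 0.3, 0.3, 0.3, 0.3], newtons=30)

```text
clock: 4.12
eef_pos: [468.2, -83.8, 17.6]
eef_rot: [-3.141, 0.0, 3.092]
wrist_force: [-0.1, -1.0, 2.8]
finger_gap: 47.6
finger_force: 30.0
```

Request:
move_arm(dp=[[0, 0, 25], [0, 0, 40], [6, -20, 25], [6, -45, 0], [6, -45, 0], [6, -45, 0], [6, -35, 0], [0, -10, 0], [0, 0, 0]], rotation=[[0, 0, 0], [0, 0, 0], [0, 0, 0.016], [0, 0, 0.016], [0, 0, 0.016], [0, 0, 0.016], [0, 0, 0.018], [0, 0, 0], [0, 0, 0]], hand=[0.3, 0.3, 0.3, 0.3, 0.3, 0.3, 0.3, 0.3, 0.3])

```text
clock: 5.25
eef_pos: [497.7, -283.4, 106.9]
eef_rot: [3.141, -0.001, -3.11]
wrist_force: [-1.0, -0.2, -3.4]
finger_gap: 47.9
finger_force: 30.0
```

```bash
python3 - <<'E'
from h import *
c,s=snap("w4");print(s["eef_pos"],s["eef_rot"],s["joints"],s["finger_gap"])
E
```

```text
[ 497.74375429 -283.40178866  106.85814086] [ 3.14076296e+00 -1.01991022e-03 -3.11022812e+00] [-5.81582146e-01  4.47658287e-01  1.55925949e+00  1.01353408e-04
  1.13598643e+00 -2.18378534e+00] 47.92402358403864
```

View pics/w4.png

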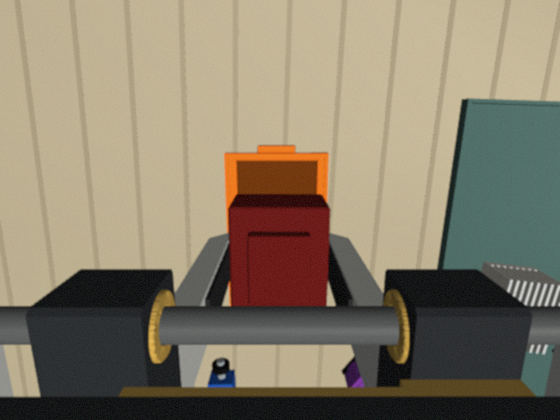

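The block hangs upright between the pads. The orange tray's near edge is at row 153, columns 226–328, so I'll check it numerically.

```bash
python3 - <<'E'
from h import *
c,s=pickle.load(open("w4.pkl","rb"))
print(cast(c,[[226,153],[328,153],[277,153],[237,161],[318,161],[277,161]],8,s).round(1))
# old view: dark pocket floor of orange
c,s=pickle.load(open("w2.pkl","rb"))
for b in blobs(c,(3,120,30),(18,255,125),60,(66,138,130,228),1): print(rect(c,b,8,s))
c=pickle.load(open("top.pkl","rb"))
for b in blobs(c,(3,120,30),(18,255,150),30,(395,212,436,272),1): print(rect(c,b,8))
E
```

```text
[[ 456.3 -325.6    8. ]
 [ 453.6 -245.1    8. ]
 [ 454.9 -285.3    8. ]
 [ 462.3 -316.9    8. ]
 [ 460.2 -252.6    8. ]
 [ 461.2 -285.1    8. ]]
[ 498.2 -283.4   70.5   58.6    2. ]
[ 563.9 -281.3   40.3   35.5    1.7]
[ 497.9 -283.    77.    65.6   -0.9]
[ 562.3 -280.5   46.1   42.9   -0.9]
```

Request:
move_arm(dp=[[0, 0, -40], [0, 0, -30], [0, 0, -15], [0, 0, -4], [0, 0, 0]], rotation=[[0, 0, 0], [0, 0, 0], [0, 0, 0], [0, 0, 0], [0, 0, 0]], hand=[0.3, 0.3, 0.3, 0.3, 0.3])

```text
clock: 5.92
eef_pos: [498.6, -283.7, 19.3]
eef_rot: [-3.141, 0.001, -3.109]
wrist_force: [-0.6, 0.4, -3.2]
finger_gap: 47.5
finger_force: 30.0
```

Request:
move_arm(dp=[[0, 0, -2], [0, 0, 0], [0, 0, 0], [0, 0, 0], [0, 0, 0], [0, 0, 0]], rotation=[[0, 0, 0], [0, 0, 0], [0, 0, 0], [0, 0, 0], [0, 0, 0], [0, 0, 0]], hand=[0.3, 0.3, 0.3, 0.75, 0.75, 0.75])

```text
clock: 6.68
eef_pos: [498.3, -283.8, 16.6]
eef_rot: [-3.141, 0.0, -3.109]
wrist_force: [-0.6, -0.3, -0.8]
finger_gap: 69.9
finger_force: 0.0
```

Request:
move_arm(dp=[[0, 0, 30], [0, 0, 45], [20, 20, 25], [34, 36, 0], [34, 37, 0], [34, 37, 0], [34, 37, 0], [27, 33, 0], [0, 0, 0], [0, 0, 0]], rotation=[[0, 0, 0], [0, 0, 0], [0, 0, 0.01], [0, 0, 0.01], [0, 0, 0.01], [0, 0, 0.01], [0, 0, 0.01], [0, 0, 0.005], [0, 0, 0], [0, 0, 0]], hand=[0.75, 0.75, 0.75, 0.75, 0.75, 0.75, 0.75, 0.75, 0.75, 0.75])

```text
clock: 7.92
eef_pos: [680.8, -84.1, 116.2]
eef_rot: [-3.142, -0.0, -3.054]
wrist_force: [-0.3, 0.1, 0.5]
finger_gap: 70.6
finger_force: 0.0
```

```bash
python3 - <<'E'
from h import *
c,s=snap("w5");print(s["eef_pos"],s["eef_rot"])
cv2.imwrite("pics/w5c.png",cv2.resize(c["image"][120:320,180:380][:,:,::-1],None,fx=3,fy=3))
for b in blobs(c,(20,120,60),(35,255,255),40,(200,120,360,300)): print(rect(c,b,33,s),cv2.boundingRect(b))
E
```

```text
[680.8341308  -84.06206795 116.24261603] [-3.14153140e+00 -4.47918207e-04 -3.05447714e+00]
[681.1 -84.2  25.7  21.6 -84.9] (261, 197, 34, 28)
```

View pics/w5c.png

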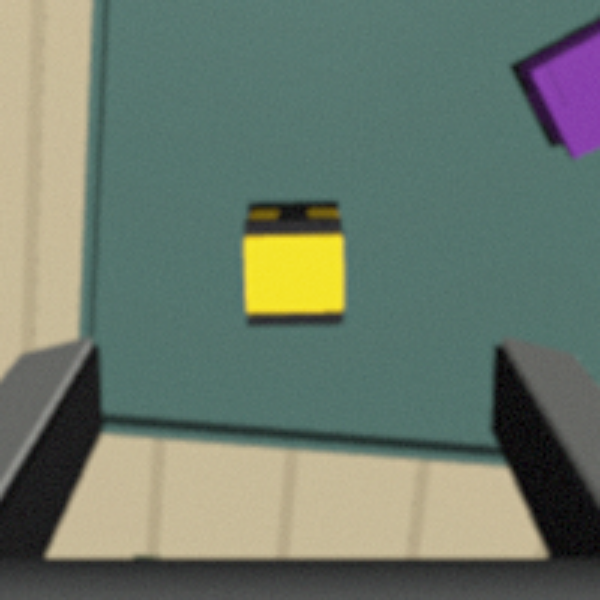

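The yellow ferrite sits centred between the fingers, with its top at crop (294,273), aligned with the pads. Descending.

Request:
move_arm(dp=[[0, 0, -45], [0, 0, -35], [0, 0, -17], [0, 0, -2], [0, 0, 0], [0, 0, 0], [0, 0, 0], [0, 0, 0], [0, 0, 0]], rotation=[[0, 0, 0], [0, 0, 0], [0, 0, 0], [0, 0, 0], [0, 0, 0], [0, 0, 0], [0, 0, 0], [0, 0, 0], [0, 0, 0]], hand=[0.75, 0.75, 0.75, 0.75, 0.75, 0.15, 0.15, 0.15, 0.15], newtons=12)

```text
clock: 9.1
eef_pos: [681.2, -83.6, 17.5]
eef_rot: [-3.142, 0.0, -3.054]
wrist_force: [0.2, -0.8, 0.6]
finger_gap: 33.7
finger_force: 0.0
```

Request:
move_arm(dp=[[0, 0, 0], [0, 0, 0], [0, 0, 0]], rotation=[[0, 0, 0], [0, 0, 0], [0, 0, 0]], hand=[0.15, 0.15, 0.15])

```text
clock: 9.48
eef_pos: [681.2, -83.7, 17.4]
eef_rot: [-3.142, -0.0, -3.054]
wrist_force: [-0.7, 0.8, -0.2]
finger_gap: 25.2
finger_force: 12.0
```

Request:
move_arm(dp=[[0, 0, 25], [0, 0, 40], [-15, -25, 15], [-25, -42, 0], [-25, -42, 0], [-25, -42, 0], [-20, -35, 0], [-7, -12, 0], [0, 0, 0]], rotation=[[0, 0, 0], [0, 0, 0], [0, 0, -0.011], [0, 0, -0.011], [0, 0, -0.011], [0, 0, -0.011], [0, 0, -0.011], [0, 0, 0], [0, 0, 0]], hand=[0.15, 0.15, 0.15, 0.15, 0.15, 0.15, 0.15, 0.15, 0.15])

```text
clock: 10.6
eef_pos: [564.2, -281.8, 97.5]
eef_rot: [3.141, 0.0, -3.11]
wrist_force: [0.1, 0.5, -0.3]
finger_gap: 24.6
finger_force: 12.0
```

```bash
python3 - <<'E'
from h import *
c,s=snap("w6");print(s["eef_pos"],s["eef_rot"],s["finger_gap"])
E
```

```text
[ 564.17117764 -281.80235747   97.48081354] [ 3.14149667e+00  1.32679845e-04 -3.11009770e+00] 24.563910448317273
```

View pics/w6.png

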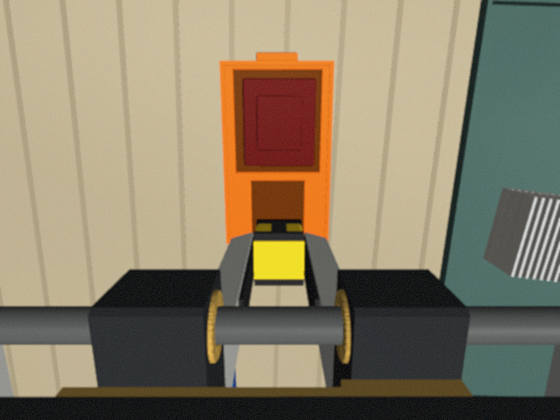

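The maroon block sits centred in its pocket at (279,122), and the ferrite hangs in line over its own pocket (277,205). Setting down.

Request:
move_arm(dp=[[0, 0, -35], [0, 0, -28], [0, 0, -13], [0, 0, -4], [0, 0, -1], [0, 0, 0], [0, 0, 0], [0, 0, 0], [0, 0, 0]], rotation=[[0, 0, 0], [0, 0, 0], [0, 0, 0], [0, 0, 0], [0, 0, 0], [0, 0, 0], [0, 0, 0], [0, 0, 0], [0, 0, 0]], hand=[0.15, 0.15, 0.15, 0.15, 0.15, 0.15, 0.15, 0.6, 0.6])

```text
clock: 11.78
eef_pos: [564.2, -281.7, 16.6]
eef_rot: [-3.141, 0.0, -3.109]
wrist_force: [-0.2, 0.1, -0.2]
finger_gap: 41.9
finger_force: 0.0
```

Request:
move_arm(dp=[[0, 0, 30], [0, 0, 45], [1, 25, 20], [2, 45, 0], [2, 45, 0], [2, 45, 0], [2, 38, 0], [0, 0, 0], [0, 0, 0]], rotation=[[0, 0, 0], [0, 0, 0], [0, 0, -0.02], [0, 0, -0.02], [0, 0, -0.02], [0, 0, -0.02], [0, 0, -0.02], [0, 0, 0], [0, 0, 0]], hand=[0.6, 0.6, 0.9, 0.9, 0.9, 0.9, 0.9, 0.9, 0.9])

```text
clock: 12.9
eef_pos: [573.2, -84.2, 111.5]
eef_rot: [-3.141, 0.0, 3.074]
wrist_force: [0.0, 0.1, -0.4]
finger_gap: 84.9
finger_force: 0.0
```

```bash
python3 - <<'E'
from h import *
c,s=snap("w7");print(s["eef_pos"],s["eef_rot"])
cv2.imwrite("pics/w7c.png",cv2.resize(c["image"][120:320,180:380][:,:,::-1],None,fx=3,fy=3))
for b in blobs(c,(0,0,110),(180,60,255),300,(215,120,350,295),5): print(rect(c,b,39,s),cv2.boundingRect(b))
E
```

```text
[573.20855542 -84.22897594 111.54427301] [-3.14141854e+00  1.51293552e-04  3.07397622e+00]
[570.8 -85.7  69.8  50.2  -3.8] (241, 164, 70, 92)
```

View pics/w7c.png

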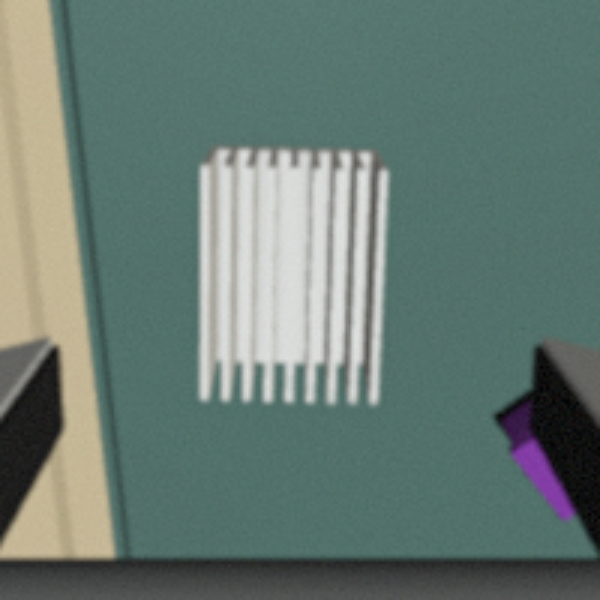

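```bash
python3 - <<'E'
from h import *
c,s=pickle.load(open("w7.pkl","rb"))
q=np.array([[200,165],[389,170],[379,404],[199,402]])/3+[180,120]
P=cast(c,q,39,s);print(P.round(1),P.mean(0),np.degrees(np.arctan2((P[3]-P[0])[1],(P[3]-P[0])[0])),np.degrees(np.arctan2((P[2]-P[1])[1],(P[2]-P[1])[0])))
E
```

```text
[[ 542.6 -104.8   39. ]
 [ 546.8  -59.2   39. ]
 [ 606.9  -64.5   39. ]
 [ 603.3 -110.3   39. ]] [574.88416703 -84.72496961  39.        ] -5.221576884303173 -5.014485615536108
```

The heatsink measures 61 x 46 mm, centre (574.9,-84.7), angle -5.1°, consistent with the sizes given.

Request:
move_arm(dp=[[1.5, -0.5, -45], [0, 0, -33], [0, 0, -14], [0, 0, -2.5], [0, 0, 0], [0, 0, 0], [0, 0, 0], [0, 0, 0], [0, 0, 0]], rotation=[[0, 0, -0.02], [0, 0, 0], [0, 0, 0], [0, 0, 0], [0, 0, 0], [0, 0, 0], [0, 0, 0], [0, 0, 0], [0, 0, 0]], hand=[0.9, 0.9, 0.9, 0.9, 0.35, 0.35, 0.35, 0.35, 0.35], newtons=22)

```text
clock: 14.08
eef_pos: [574.8, -84.2, 17.2]
eef_rot: [-3.142, 0.0, 3.054]
wrist_force: [0.0, 0.3, 2.5]
finger_gap: 44.8
finger_force: 22.0
```

Request:
move_arm(dp=[[0, 0, 25], [0, 0, 40], [-5, 25, 25], [-12, 50, 0], [-12, 53, 0], [-12, 55, 0], [-12, 55, 0], [-11, 50, 0], [-8.5, 40, 0], [0, 10.5, 0]], rotation=[[0, 0, 0], [0, 0, 0], [0, 0, -0.01], [0, 0, -0.01], [0, 0, -0.01], [0, 0, -0.01], [0, 0, -0.01], [0, 0, -0.013], [0, 0, 0], [0, 0, 0]], hand=[0.35, 0.35, 0.35, 0.35, 0.35, 0.35, 0.35, 0.35, 0.35, 0.35])

```text
clock: 15.32
eef_pos: [501.4, 256.2, 106.8]
eef_rot: [-3.142, -0.0, 2.993]
wrist_force: [0.9, -0.0, -2.5]
finger_gap: 44.4
finger_force: 22.0
```

Request:
move_arm(dp=[[0, 0, -25], [0, 0, 0], [0, 0, 0]], rotation=[[0, 0, 0], [0, 0, 0], [0, 0, 0]], hand=[0.35, 0.35, 0.35])

```text
clock: 15.7
eef_pos: [502.7, 253.8, 82.6]
eef_rot: [3.141, 0.0, 2.99]
wrist_force: [-0.3, 0.2, -1.2]
finger_gap: 45.2
finger_force: 22.0
```

```bash
python3 - <<'E'
from h import *
c,s=snap("w8");print(s["eef_pos"],s["eef_rot"],s["finger_gap"])
E
```

```text
[502.66638962 253.8206284   82.63533363] [3.14142226e+00 4.07286835e-04 2.98999556e+00] 45.15924383722662
```

View pics/w8.png

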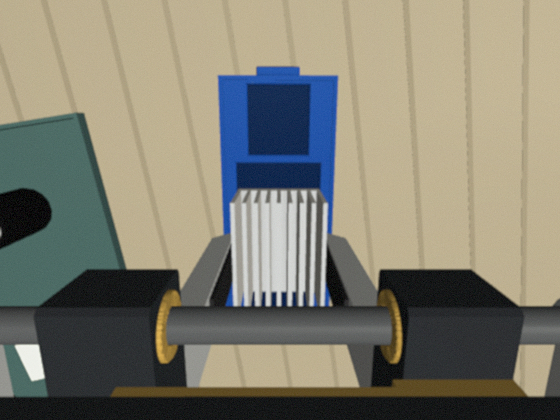

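The heatsink hangs straight and aligned with the blue tray, over its pocket near edge (279,165). Setting down.

Request:
move_arm(dp=[[0, 0.5, -30], [0, 0, -22], [0, 0, -10], [0, 0, -3], [0, 0, -1], [0, 0, 0], [0, 0, 0], [0, 0, 0], [0, 0, 0], [0, 0, 0]], rotation=[[0, 0, 0], [0, 0, 0], [0, 0, 0], [0, 0, 0], [0, 0, 0], [0, 0, 0], [0, 0, 0], [0, 0, 0], [0, 0, 0], [0, 0, 0]], hand=[0.35, 0.35, 0.35, 0.35, 0.35, 0.35, 0.35, 0.75, 0.75, 0.75])

```text
clock: 17.0
eef_pos: [502.2, 254.8, 16.0]
eef_rot: [3.142, 0.0, 2.991]
wrist_force: [-0.2, -0.4, 0.1]
finger_gap: 69.1
finger_force: 0.0
```

Request:
move_arm(dp=[[0, 0, 30], [0, 0, 45], [-4, -25, 20], [-9, -50, 0], [-9, -50, 0], [-9, -45, 0], [0, -15, 0], [0, 0, 0], [0, 0, 0]], rotation=[[0, 0, 0], [0, 0, 0], [0, 0, 0], [0, 0, 0], [0, 0, 0], [0, 0, 0], [0, 0, 0], [0, 0, 0], [0, 0, 0]], hand=[0.75, 0.75, 0.75, 0.75, 0.75, 0.75, 0.75, 0.75, 0.75])

```text
clock: 18.12
eef_pos: [471.4, 70.8, 110.9]
eef_rot: [3.141, 0.0, 2.992]
wrist_force: [-0.3, 0.5, -0.3]
finger_gap: 70.5
finger_force: 0.0
```

```bash
python3 - <<'E'
from h import *
c,s=snap("w9");print(s["eef_pos"],s["eef_rot"])
for b in blobs(c,(0,0,110),(180,60,255),300,(200,120,360,300),5): print(rect(c,b,53,s),cv2.boundingRect(b))
E
```

```text
[471.42810485  70.77277633 110.91955671] [3.14142745e+00 6.67081212e-05 2.99154846e+00]
[450.7 122.9  80.5  14.5  -5.4] (337, 120, 23, 116)
[472.3  69.4  29.9  29.8  11. ] (251, 201, 47, 41)
[409.6  70.9  85.7  13.6  81.5] (200, 120, 130, 22)
```

Request:
move_arm(dp=[[1, -1, -45], [0, 0, -32], [0, 0, -12], [0, 0, -2], [0, 0, 0], [0, 0, 0], [0, 0, 0], [0, 0, 0], [0, 0, 0], [0, 0, 0]], rotation=[[0, 0, 0], [0, 0, 0], [0, 0, 0], [0, 0, 0], [0, 0, 0], [0, 0, 0], [0, 0, 0], [0, 0, 0], [0, 0, 0], [0, 0, 0]], hand=[0.75, 0.75, 0.75, 0.75, 0.25, 0.25, 0.25, 0.25, 0.25, 0.25], newtons=15)

```text
clock: 19.42
eef_pos: [472.3, 68.8, 20.2]
eef_rot: [3.142, 0.0, 2.991]
wrist_force: [-1.5, -0.7, 5.8]
finger_gap: 33.6
finger_force: 15.0
```

Request:
move_arm(dp=[[0, 0, 25], [0, 0, 40], [10, 20, 25], [24, 40, 0], [24, 40, 0], [22, 40, 0], [15, 27, 0], [4.5, 8, 0], [0, 0, 0], [0, 0, 0]], rotation=[[0, 0, 0], [0, 0, 0], [0, 0, 0], [0, 0, 0], [0, 0, 0], [0, 0, 0], [0, 0, 0], [0, 0, 0], [0, 0, 0], [0, 0, 0]], hand=[0.25, 0.25, 0.25, 0.25, 0.25, 0.25, 0.25, 0.25, 0.25, 0.25])

```text
clock: 20.68
eef_pos: [571.4, 242.9, 110.0]
eef_rot: [-3.141, -0.0, 2.99]
wrist_force: [0.5, -0.1, -0.2]
finger_gap: 33.7
finger_force: 15.0
```

```bash
python3 - <<'E'
from h import *
c,s=snap("w10");print(s["eef_pos"],s["eef_rot"],s["finger_gap"])
E
```

```text
[571.40104047 242.89658068 109.97713231] [-3.14136830e+00 -2.01077681e-04  2.99008080e+00] 33.66931210998561
```

View pics/w10.png

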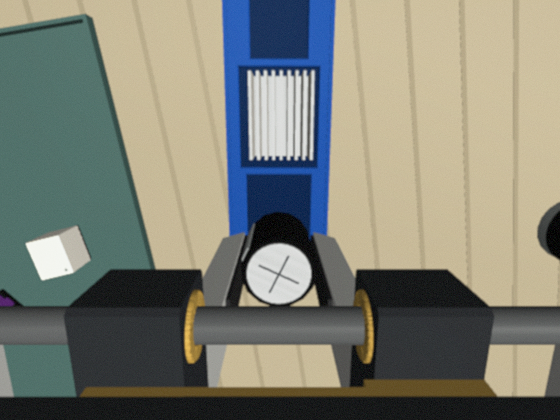

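```bash
python3 - <<'E'
from h import *
c,s=pickle.load(open("w10.pkl","rb"))
print(cast(c,[[279,273]],143,s).round(1))
E
```

```text
[[571.1 243.7 143. ]]
```

The heatsink is centred in its pocket at (280,115), and the cap's top casts to within 1 mm of the TCP axis, so it is upright. Setting down.

Request:
move_arm(dp=[[0.5, 1, -40], [0, 0, -32], [0, 0, -13], [0, 0, -4.5], [0, 0, -1.2], [0, 0, 0], [0, 0, 0], [0, 0, 0], [0, 0, 0], [0, 0, 0]], rotation=[[0, 0, 0], [0, 0, 0], [0, 0, 0], [0, 0, 0], [0, 0, 0], [0, 0, 0], [0, 0, 0], [0, 0, 0], [0, 0, 0], [0, 0, 0]], hand=[0.25, 0.25, 0.25, 0.25, 0.25, 0.25, 0.25, 0.6, 0.6, 0.6])

```text
clock: 21.98
eef_pos: [572.2, 244.8, 19.3]
eef_rot: [3.142, 0.0, 2.991]
wrist_force: [0.3, -0.8, 0.0]
finger_gap: 55.7
finger_force: 0.0
```

Request:
move_arm(dp=[[0, 0, 30], [0, 0, 45], [1, -25, 20], [2.5, -48, 0], [2.5, -48, 0], [2.5, -45, 0], [0, -15, 0], [0, 0, 0], [0, 0, 0]], rotation=[[0, 0, 0], [0, 0, 0], [0, 0, 0.06], [0, 0, 0.06], [0, 0, 0.06], [0, 0, 0.06], [0, 0, 0], [0, 0, 0], [0, 0, 0]], hand=[0.6, 0.6, 0.7, 0.7, 0.7, 0.7, 0.7, 0.7, 0.7])

```text
clock: 23.1
eef_pos: [580.6, 65.1, 114.2]
eef_rot: [3.141, 0.0, -3.052]
wrist_force: [-0.1, 0.2, -0.2]
finger_gap: 65.7
finger_force: 0.0
```

```bash
python3 - <<'E'
from h import *
c,s=snap("w11");print(s["eef_pos"],s["eef_rot"])
cv2.imwrite("pics/w11c.png",cv2.resize(c["image"][120:320,180:380][:,:,::-1],None,fx=3,fy=3))
for b in blobs(c,(0,0,190),(180,60,255),200,(215,150,345,290),3): print(rect(c,b,35,s),cv2.boundingRect(b))
E
```

```text
[580.64419654  65.08394606 114.22918932] [ 3.14139902e+00  5.81328979e-06 -3.05188863e+00]
[579.8  62.9  31.5  27.3   5.2] (257, 190, 37, 41)
```

View pics/w11c.png

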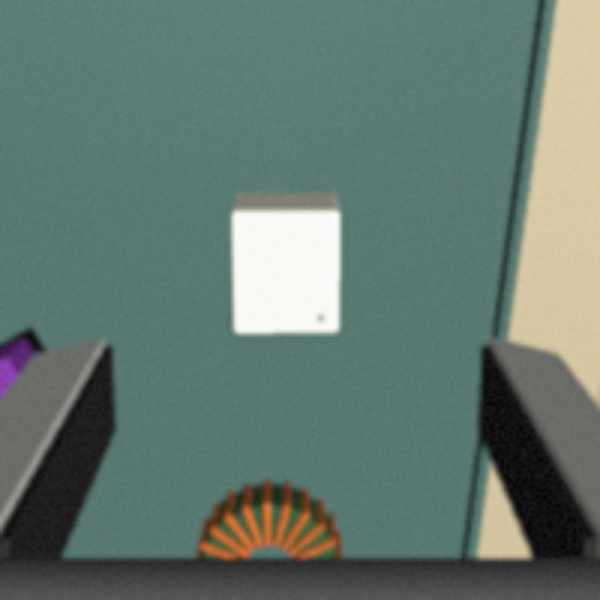

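The relay is at crop (286,271), aligned with the pads, and the choke is well beyond. The measurement (579.8,62.9), 31.5 x 27.3 mm, matches the sizes given.

Request:
move_arm(dp=[[-1, -2, -45], [0, 0, -34], [0, 0, -15], [0, 0, -3], [0, 0, 0], [0, 0, 0], [0, 0, 0], [0, 0, 0], [0, 0, 0], [0, 0, 0]], rotation=[[0, 0, 0], [0, 0, 0], [0, 0, 0], [0, 0, 0], [0, 0, 0], [0, 0, 0], [0, 0, 0], [0, 0, 0], [0, 0, 0], [0, 0, 0]], hand=[0.7, 0.7, 0.7, 0.7, 0.2, 0.2, 0.2, 0.2, 0.2, 0.2], newtons=12)

```text
clock: 24.4
eef_pos: [579.8, 61.8, 17.5]
eef_rot: [-3.142, 0.0, -3.052]
wrist_force: [-1.5, -0.1, 3.6]
finger_gap: 27.0
finger_force: 12.0
```

Request:
move_arm(dp=[[0, 0, 25], [0, 0, 40], [-15, 20, 25], [-30, 42, 0], [-32, 45, 0], [-32, 45, 0], [-25, 36, 0], [-10.5, 15, 0], [0, 0, 0], [0, 0, 0]], rotation=[[0, 0, 0], [0, 0, 0], [0, 0, -0.04], [0, 0, -0.05], [0, 0, -0.05], [0, 0, -0.05], [0, 0, -0.05], [0, 0, 0], [0, 0, 0], [0, 0, 0]], hand=[0.2, 0.2, 0.2, 0.2, 0.2, 0.2, 0.2, 0.2, 0.2, 0.2])

```text
clock: 25.65
eef_pos: [435.9, 263.9, 107.2]
eef_rot: [-3.141, 0.0, 2.99]
wrist_force: [0.2, -0.3, -0.7]
finger_gap: 27.0
finger_force: 12.0
```

```bash
python3 - <<'E'
from h import *
c,s=snap("w12");print(s["eef_pos"],s["eef_rot"],s["finger_gap"])
E
```

```text
[435.91569618 263.93977258 107.16951703] [-3.14144162e+00  5.78286257e-05  2.99037055e+00] 27.039533141271715
```

View pics/w12.png

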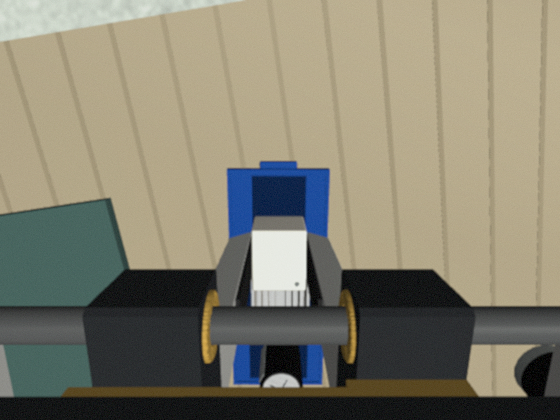

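The relay is level and aligned over its pocket (279,197). Setting down and backing off.

Request:
move_arm(dp=[[-0.5, 0.5, -40], [0, 0, -32], [0, 0, -13], [0, 0, -4.5], [0, 0, -1.2], [0, 0, 0], [0, 0, 0], [0, 0, 0], [0, 0, 0], [0, 0, 0]], rotation=[[0, 0, 0], [0, 0, 0], [0, 0, 0], [0, 0, 0], [0, 0, 0], [0, 0, 0], [0, 0, 0], [0, 0, 0], [0, 0, 0], [0, 0, 0]], hand=[0.2, 0.2, 0.2, 0.2, 0.2, 0.2, 0.2, 0.55, 0.55, 0.55])

```text
clock: 26.95
eef_pos: [434.7, 265.3, 16.6]
eef_rot: [3.142, 0.0, 2.991]
wrist_force: [1.2, -0.5, 0.5]
finger_gap: 50.8
finger_force: 0.0
```

Request:
move_arm(dp=[[0, 0, 30], [0, 0, 50], [0, -10, 50], [0, -50, 50], [0, -50, 50], [10, -50, 20], [20, -50, 0], [20, -50, 0], [0, 0, 0], [0, 0, 0]], rotation=[[0, 0, 0], [0, 0, 0], [0, 0, 0], [0, 0, 0.03], [0, 0, 0.03], [0, 0, 0.03], [0, 0, 0.03], [0, 0, 0.03], [0, 0, 0], [0, 0, 0]], hand=[0.55, 0.55, 0.55, 0.55, 0.9, 0.9, 0.9, 0.9, 0.9, 0.9])

```text
clock: 28.2
eef_pos: [484.4, 17.3, 254.8]
eef_rot: [3.141, -0.0, 3.14]
wrist_force: [0.8, 0.5, 0.3]
finger_gap: 84.4
finger_force: 0.0
```

```bash
python3 - <<'E'
from h import *
c,s=snap("w13");print(s["eef_pos"],s["clock"])
E
```

```text
[484.44339409  17.32079957 254.84313273] 28.2
```

View pics/w13.png

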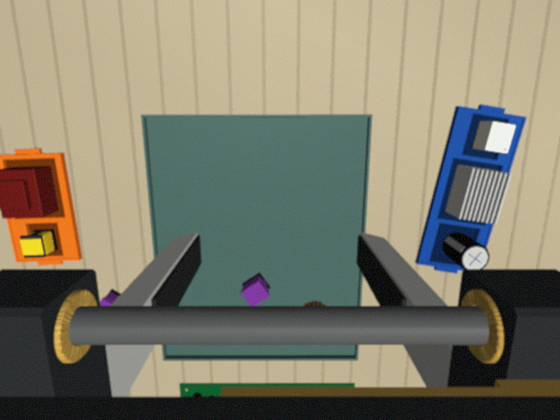

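All five parts are in their pockets: relay (495,136), heatsink (480,193), capacitor (470,252), maroon (28,192) and ferrite (38,242). A quick numeric check of the tops follows, then I hand in.

```bash
python3 - <<'E'
from h import *
from cell import manip
c,s=pickle.load(open("w13.pkl","rb"))
t=np.radians(-8.7);R=np.array([[np.cos(t),np.sin(t)],[-np.sin(t),np.cos(t)]])
t=np.radians(1.9);Q=np.array([[np.cos(t),np.sin(t)],[-np.sin(t),np.cos(t)]])
B=R@(np.r_[504,253.8]-0);ok=1
for n,px,z,M,o,e in[("cap",(475,258),52,R,(504.2,254),(68,0)),("relay",(501,137),34,R,(504.2,254),(-70,0)),("ferr",(37,245),32,Q,(524.2,-283),(40,0))]:
    d=M@(cast(c,px,z,s)[0,:2]-o)-e;print(n,d.round(1));ok&=abs(d).max()<8
if ok: print(manip.sign_off())
E
```

```text
cap [0.1 3.3]
relay [-1.2  3.3]
ferr [-0.7  7. ]
the job is handed in; nothing more can be done
None
```

The job is handed in: all five parts are released in their pockets. I checked the tops of three in the last picture: capacitor and relay within about 3 mm of centre, small transformer about 7 mm off in y from a rough reading at the image edge (limit 12 mm). The heatsink and maroon transformer I checked only by eye. The choke, can and pump were left untouched, at about 28 s on the clock.

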